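Find the tight spot of a dish turntable and mark it

TASK

The plate of the dish turntable rubs at one hidden place in its turn. Turn it slowly and gently by its finger pin, feel for the place where it drags, leave the plate standing there and let go; then stand the small brass marker weight upright on the base's rim, right in front of the plate's pointer, and leave everything else where it is.

Things in the scene. Friction and masses are not known exactly. Their poses are not given: they have to be found in the camera images.
- base: heavy, fixed round white base of the dish turntable, 230 mm across, 30 mm high, standing on the table; origin under its centre, on the turning axis (z, upright). Its flat top (30 mm above the table) shows as a free rim between 70 and 115 mm from the axis; the marker weight is to stand on that rim.
- wheel: turning plate of the turntable: steel disc 140 mm across, 10 mm thick, on the base's upright axis, turning endlessly both ways; origin on the axis at the disc's underside (34 mm above the table), z up, x from the axis to the finger pin and on to the pointer. Low hub in its middle, 24 mm across, 5 mm high. Friction holds it wherever it is let go. Do not turn it faster than about 1 rad/s.
- hub (a point): centre of the hub's top, on the turning axis, 49 mm above the table. Turning the plate freely takes about 1 N at the pin; at one hidden place per turn, which may be anywhere, something inside rubs and the drag at the pin jumps to about 9 to 14 N on entering and dies away on leaving a zone some 23 degrees wide. The tight spot is the middle of this zone, to be hit within about 8 degrees.
- pin (a point): top end of the plate's upright round finger pin: 12 mm thick, standing 36 mm above the disc's top (its foot 44 mm, its top 80 mm above the table), 52 mm from the turning axis along the plate's x; rigid with the plate. Handle it lightly: all the fingers' forces on it (both sides of a pinch and the push added up) must stay under 100 N; a pinch of 20 to 40 N a side is plenty
- mark (a point): point that goes round with the plate: on the level of the base's rim (30 mm above the table), 99 mm from the axis along the plate's x, about 13 mm beyond the tip of the small pointer (86 mm from the axis, 4 mm clear of the rim) that sticks out of the disc below the pin. The marker weight's axis belongs here.
- marker: loose brass marker weight, round, 50 mm high, about 90 g: foot 26 mm across and 15 mm high, above it a stem 18 mm across, from 18 to 50 mm above its underside, to hold it by; origin under its centre, z up. It starts upright on the table, left or right of the turntable.
- vial: bystander: small clear glass jar with a white cap, 32 mm across, 55 mm high; origin under its centre
- beaker: bystander: glass beaker, 68 mm across, 85 mm high; origin under its centre
- reagent: bystander: amber glass bottle with blue cap, 64 mm across, 140 mm high; origin under its centre
- dish: bystander: closed clear culture dish, 88 mm across, 14 mm high; origin under its centre
- tipbox: bystander: blue plastic box of pipette tips, 85 x 120 x 55 mm; origin under its centre
- rack: bystander: white block of small tubes, 70 x 200 x 40 mm (long side along its y); origin under its centre
- pen: bystander: black pen, 10 mm thick, 140 mm long, lying along its x; origin under its middle
There are look-alikes about, which are no part of the job. Several things have the shape of the base; the one meant has the colours described above.

How it is judged:
By the outcome, as a careful person would: the job done as asked, in the order asked, and still so for the second after the job is handed in, with the robot touching nothing.
It also fails if it takes over 67 s, if anything falls off the work surface, if the arm or the gripper's body presses on something with over 40 N, if the wrist force passes 120 N, or if a joint passes its speed limit or range.

ROBOT

A 6-joint arm with a two-finger parallel gripper is mounted at the origin on the work surface. World frame = base frame: x ahead of the robot, y to its left, z up, the work surface at z = 0. Lengths are in m, angles in rad, forces in N, time in s.
With the tool pointing down it reaches from about 0.425 to 0.95 m from the base axis. Payload 3.5 kg.
Tool frame: the origin (TCP) lies on the centre line of the jaws, within the pads' length; the fingertips stand 17 mm ahead of it and the grasp point (between the pads) lies 2 mm behind it; z points along the fingers, y is the line along which they close (so a half turn about z gives the same grasp; the last joint's range is limited). The gripper opens to 85 mm and grips with 20 to 120 N. Pads are 22 mm wide; open, the fingers measure 114 mm over their backs; the gripper's body (76 mm by 85 mm) begins 54 mm behind the grasp point. The pads swing forward as they close: fully open they stand 13 mm farther back than shut.
Start: joints at [0.956, 0.286, 1.577, -0, 1.279, -0.15], TCP at [0.303, 0.603, 0.214] pointing down, gripper open.
Joint ranges: [-2.77, 2.77], [-0.9, 2.22], [0.21, 2.48], [-1.53, 4.67], [0.24, 2.81], [-2.84, 2.84]. Speed limits (rad/s): [2.79, 2.79, 3.14, 3.14, 3.14, 3.14].

INTERFACE

Orientations are given as a unit quaternion [x, y, z, w].
In Python, from plant import ctrl gives the robot as it stands. The module is installed in compiled form; this text tells all that it offers.
- The arm moves only by the tool drive_tool, never from a script. Its argument "moves" is a list of rows, each a list of 3 entries, a list of its own where there are three numbers: the turn, a rotation vector about the tool's x, y, z in rad, then the shift along the tool's x, y, z in m, then the finger opening in m, from 0 to 0.0854. A call has 1 to 5 rows; each row shifts and turns the commanded pose from where the row before left it, along the tool's axes as they then stand; what a row does not reach is not made up. A row lasts 1/8 s, in which the tool goes at most 62.5 mm and 10.7 degrees, less where a joint would pass 70% of its speed; a pose out of reach is approached as far as the arm can. A call with a gripper value outside its range is refused whole. The fingers move at their own pace and stop on an object; "grip_force" is the grip in N (left out, the last holds). Time passes only in rows, so rows that do not move let the fingers close. It gives the time, the measured TCP pose, the force, the opening and the grip force at its end, in the units of the state.
- ctrl.get_state(): the state, without advancing time (a new reading comes with each control period).
- ctrl.read_camera(name): name is "side" or "top"; returns a dict with "image" (420x560x3 uint8, red, green, blue), "fx", "fy", "cx", "cy" (pixels), "R" (3x3) and "t" (3): a world point X has camera coordinates R X + t. Camera axes: x right, y down, z forward; pixel columns grow to the right and rows downward; lengths in m; the calibration is good to about 2 mm. A picture is of the moment at which its call begins. There is no depth.
- ctrl.sign_off(): hands the job in; it is judged then, once.
The state is a dict: "time": time; "qpos": joint angles; "dq": joint speeds; "joint_efforts": joint torques, N m; "eef_pos": TCP position; "tcp_rot": TCP orientation; "contact_force": force on the tool from outside, world axes, zero at the start; "wrist_torque": the same for the moment, N m; "opening": opening from 0.0 (shut) to 1.0 (fully open); "finger_force": force on a finger pad.
Only numpy, scipy, OpenCV 4.12 (cv2) and the standard library are available. Lean on these libraries where they do the work, as an engineer would, in place of code of your own. Each camera call takes 0.05 s, during which the arm holds its last target. There are 200 camera calls.

## Working session

There is one attempt and no reset: what is moved stays moved. The work goes in short steps, Python scripts to look and compute and a tool call to move; the robot and the scene stay as the last step left them, time stands still between calls to the robot, and variables do not carry over. Pictures are saved under pics/ and viewed, at most 10 in all, crops included, and the job is handed in when it is done.

Besides the shell and the picture viewer there is one more tool, called as name(argument=value, ...) on one line, values as JSON. drive_tool: Moves the arm, as the interface text tells. Its arguments: {"type":"object","properties":{"moves":{"type":"array","items":{"type":"array"}},"grip_force":{"type":"number"}},"required":["moves"]}

```bash
mkdir -p pics; cat > h.py <<'E'
import numpy as np, cv2
from scipy.spatial.transform import Rotation as Ro
from plant import ctrl
def cam(n,save=None):
    c=ctrl.read_camera(n)
    if save: cv2.imwrite('pics/'+save,c['image'][:,:,::-1])
    return c
def ray(c,u,v,z):
    R=np.array(c['R']);t=np.array(c['t']);o=-R.T@t
    d=R.T@np.array([(u-c['cx'])/c['fx'],(v-c['cy'])/c['fy'],1])
    return o+d*(z-o[2])/d[2]
def proj(c,X):
    p=np.array(c['R'])@np.array(X)+np.array(c['t']);return c['fx']*p[0]/p[2]+c['cx'],c['fy']*p[1]/p[2]+c['cy']
E
python3 - <<'E'
from h import *
a=cam('top','t0.png');b=cam('side','s0.png')
s=ctrl.get_state();print({k:np.round(v,3) for k,v in s.items()})
for c in(a,b):print(c['fx'],np.round(-np.array(c['R']).T@c['t'],3),np.round(c['R'],2).tolist())
E
```

```text
{'time': np.float64(0.1), 'qpos': array([ 0.956,  0.287,  1.578,  0.   ,  1.279, -0.15 ]), 'dq': array([-0.001, -0.002, -0.002,  0.   , -0.001, -0.001]), 'joint_efforts': array([ 1.000e-03, -4.073e+01, -2.937e+01, -0.000e+00,  3.000e-03,
        0.000e+00]), 'eef_pos': array([0.302, 0.603, 0.213]), 'tcp_rot': array([ 0.23 ,  0.973, -0.001, -0.   ]), 'contact_force': array([ 0.204,  0.437, -0.385]), 'wrist_torque': array([0.058, 0.009, 0.044]), 'finger_force': np.float64(0.0), 'opening': np.float64(0.996)}
497.4488507255761 [ 2.910e-01 -1.000e-03  1.628e+00] [[0.0, -1.0, 0.01], [-0.99, -0.0, -0.17], [0.17, -0.01, -0.99]]
513.3356334012828 [-0.202 -0.856  0.832] [[0.73, -0.68, -0.0], [-0.37, -0.4, -0.84], [0.57, 0.62, -0.55]]
```

View pics/t0.png

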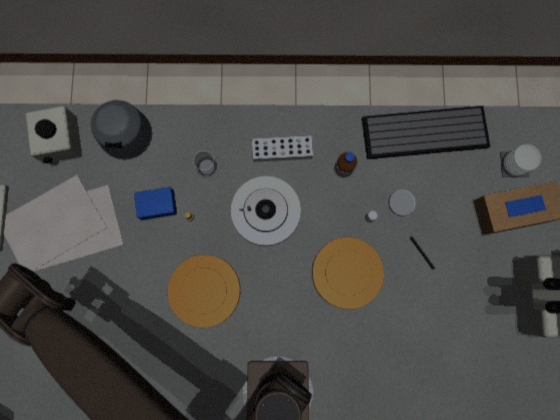

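View pics/s0.png

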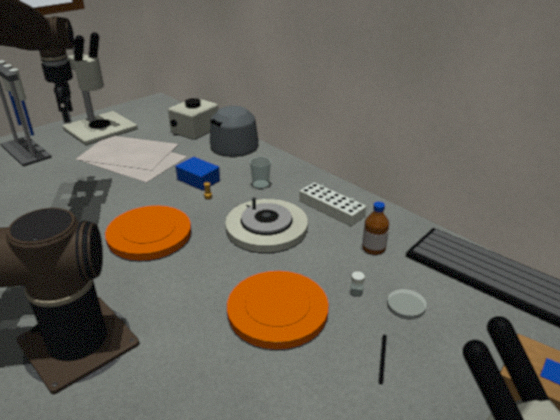

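The white base with the steel plate is at top (265,210) and side (267,222). The two orange discs, top (204,291) and (348,272), are look-alikes of the wrong colour. The brass marker is at top (188,216) and side (208,190). I'll confirm with one enlarged crop and measure from it.

```bash
python3 - <<'E'
from h import *
c=cam('top');im=c['image'][:,:,::-1]
g=cv2.resize(im[165:260,170:310],None,fx=5.5,fy=5.5,interpolation=cv2.INTER_CUBIC)
cv2.imwrite('pics/crop1.png',g)
hsv=cv2.cvtColor(im.copy(),cv2.COLOR_BGR2HSV)
# white base
m=(im.min(2)>115).astype(np.uint8);m[:170]=0;m[250:]=0;m[:,:225]=0;m[:,310:]=0
pts=cv2.findContours(m,0,2)[0];k=cv2.convexHull(max(pts,key=cv2.contourArea));e=cv2.fitEllipse(k);print('base',e,ray(c,*e[0],.03))
m=((hsv[...,0]>12)&(hsv[...,0]<32)&(hsv[...,1]>110)).astype(np.uint8);m[:205]=0;m[228:]=0;m[:,:178]=0;m[:,200:]=0
n,l,s,ce=cv2.connectedComponentsWithStats(m);print('brass',s[1:],ce[1:])
for q in ce[1:]:print(ray(c,*q,.03))
E
```

```text
base ((265.3339538574219, 209.9590606689453), (67.81200408935547, 69.33434295654297), 80.69969177246094) [0.57341378 0.04216679 0.03      ]
brass [[185 213   9   8  46]] [[188.84782609 216.13043478]]
[0.55244265 0.29047792 0.03      ]
```

View pics/crop1.png

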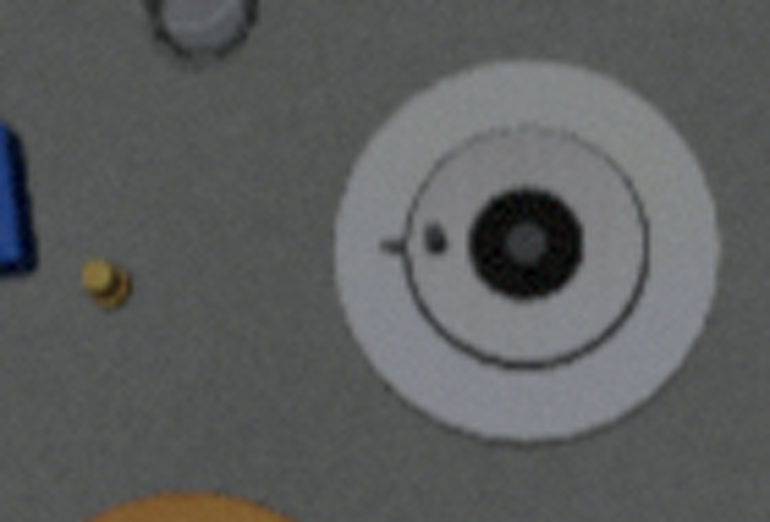

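The crop shows the white base with the steel plate, dark pin at crop (435,240), pointer at (392,246) and brass marker at (105,283). This is the turntable described. Next I work out the pin angle and the approach.

```bash
cat >> h.py <<'E'
def rel(p,yaw,n=1):
    "tool-frame shift and turn about tool z (deg) to TCP p with tool-y yaw (deg); tool down"
    s=ctrl.get_state();R=Ro.from_quat(s['tcp_rot']).as_matrix()
    y0=np.degrees(np.arctan2(R[1,1],R[0,1]))
    print('pos',np.round(s['eef_pos'],4),'yaw',round(y0,2),'tilt',np.round(R[:,2],3),'shift tool',np.round(R.T@(np.array(p)-s['eef_pos']),4),'turnz rad',round(-np.radians(yaw-y0),4))
E
python3 - <<'E'
from h import *
A=np.array([.5734,.0422])
for n in('top','side'):
    c=cam(n)
    print(n,'hub',proj(c,[*A,.049]))
    if n=='top':
        h=ray(c,265.6,209.2,.049);p=ray(c,249.1,208.4,.078);q=ray(c,241.3,209.7,.036);print(h,p,q)
        for x in(p,q):d=x[:2]-A;print(np.hypot(*d),np.degrees(np.arctan2(d[1],d[0])))
    if n=='side':
        for a in (75,85,90,95,100):
            u=np.array([np.cos(np.radians(a)),np.sin(np.radians(a))]);print(a,proj(c,[*(A+.052*u),.08]),proj(c,[*(A+.052*u),.044]))
        g=c['image'][190:215,240:265].sum(2);print(g//3)
rel([.573,.094,.16],160)
E
```

```text
top hub (np.float64(265.1727588299994), np.float64(208.93764016168362))
[0.57254455 0.04081764 0.049     ] [0.56981947 0.09225495 0.078     ] [0.57301712 0.12003332 0.036     ]
0.05018284736712446 94.0915109541229
0.07783426324210514 90.28184856323175
side hub (np.float64(266.411847489185), np.float64(214.39754212000935))
75 (np.float64(257.97567825774547), np.float64(196.19195193645595)) (np.float64(258.30681663736993), np.float64(206.9816870938593))
85 (np.float64(255.1930640100553), np.float64(197.10973192837417)) (np.float64(255.56285702971738), np.float64(207.91720882014693))
90 (np.float64(253.91330535549804), np.float64(197.65999463239865)) (np.float64(254.3010991920322), np.float64(208.4781193247232))
95 (np.float64(252.72069694265213), np.float64(198.2665097387517)) (np.float64(253.12543422722214), np.float64(209.09636600550513))
100 (np.float64(251.62424849379627), np.float64(198.92526000875367)) (np.float64(252.04474575438243), np.float64(209.76784557576326))
[[119 121 120 122 123 117 125 122 123 123 125 119 122 123 123 114 118 121
  112 113 109 111 108 110 118]
 [124 124 
[... 1930 characters left out ...]
115  96  92 106 130 145
  146 140 135 129 119 103  96]
 [180 176 180 176 165 154 146 141 149 145 149 153 139 131 136 135 137 138
  126 114  98  81  73  62  54]
 [178 182 177 161 154 147 145 145 146 145 148 144 147 147 148 147 133 114
   91  63  55  39  36  30  18]
 [178 174 168 160 148 147 147 146 143 145 148 146 144 149 142 129 105  74
   46  31  27  26  15  34  42]
 [176 176 166 150 148 148 150 147 147 149 146 141 146 145 134 104  69  44
   29  30  18  32  46  42  57]
 [175 167 155 146 146 143 146 144 144 147 143 144 146 136 114  81  39  24
   24  22  16  29  56  59  64]]
pos [0.3023 0.6031 0.2134] yaw 63.37 tilt [-0.001 -0.001 -1.   ] shift tool [-0.4702 -0.3337  0.0538] turnz rad -1.6865
```

drive_tool(moves=[[[0,0,0],[-0.047,-0.0334,0],0.04],[[0,0,0],[-0.047,-0.0334,0],0.04],[[0,0,0],[-0.047,-0.0334,0],0.04],[[0,0,0],[-0.047,-0.0334,0],0.04],[[0,0,0],[-0.047,-0.0334,0],0.04]], grip_force=20)

```text
time: 0.88
eef_pos: [0.4383, 0.3471, 0.2142]
tcp_rot: [0.23, 0.973, 0.0, 0.0]
contact_force: [0.8, 0.2, 1.0]
opening: 0.468
finger_force: 0.0
```

drive_tool(moves=[[[0,0,0],[-0.047,-0.0334,0],0.04],[[0,0,0],[-0.047,-0.0334,0],0.04],[[0,0,0],[-0.047,-0.0334,0],0.04],[[0,0,0],[-0.047,-0.0334,0],0.04],[[0,0,0],[-0.047,-0.0334,0],0.04]])

```text
time: 1.5
eef_pos: [0.5736, 0.0924, 0.2142]
tcp_rot: [0.23, 0.973, 0.0, 0.0]
contact_force: [0.8, 1.2, -1.2]
opening: 0.467
finger_force: 0.0
```

drive_tool(moves=[[[0,0,-0.18],[0,0,0],0.04],[[0,0,-0.18],[0,0,0],0.04],[[0,0,-0.18],[0,0,0],0.04],[[0,0,-0.18],[0,0,0],0.04],[[0,0,-0.18],[0,0,0],0.04]])

```text
time: 2.12
eef_pos: [0.5728, 0.0941, 0.214]
tcp_rot: [-0.219, 0.976, 0.0, -0.0]
contact_force: [-0.6, 0.4, 0.2]
opening: 0.467
finger_force: 0.0
```

drive_tool(moves=[[[0,0,-0.18],[0,0,0.02],0.04],[[0,0,-0.18],[0,0,0.02],0.04],[[0,0,-0.18],[0,0,0.02],0.04],[[0,0,-0.18],[0,0,0],0.04],[[0,0,-0.0665],[0,0,0],0.04]])

```text
time: 2.75
eef_pos: [0.5726, 0.0941, 0.1535]
tcp_rot: [-0.575, 0.818, 0.0, -0.0]
contact_force: [0.4, 0.5, -0.2]
opening: 0.467
finger_force: 0.0
```

```bash
python3 - <<'E'
from h import *
rel([.5725,.094,.069],160)
s=ctrl.get_state();print(s['time'],np.round(s['qpos'],3),s['opening'],s['contact_force'])
c=cam('side');cv2.imwrite('pics/s1.png',cv2.resize(c['image'][100:260,160:360,::-1],None,fx=3.5,fy=3.5))
E
```

```text
pos [0.5726 0.0941 0.1535] yaw 160.16 tilt [-0.001 -0.    -1.   ] shift tool [ 0.0001 -0.      0.0845] turnz rad 0.0028
2.75 [-0.012  0.138  1.866 -0.     1.139 -2.807] 0.466756317424126 [ 0.41552679  0.50868686 -0.23430304]
```

View pics/s1.png

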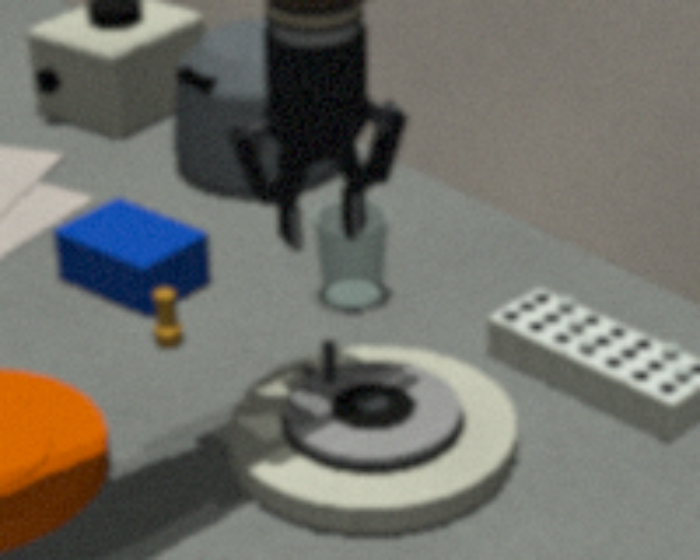

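The side crop shows the gripper directly over the pin, crop (330,355), with the jaws straddling it. I'll descend and pinch lightly.

drive_tool(moves=[[[0,0,0],[0,0,0.03],0.04],[[0,0,0],[0,0,0.03],0.04],[[0,0,0],[0,0,0.0245],0.04],[[0,0,0],[0,0,0],0.025],[[0,0,0],[0,0,0],0.0]], grip_force=20)

```text
time: 3.42
eef_pos: [0.5737, 0.0942, 0.0707]
tcp_rot: [-0.573, 0.819, -0.0, 0.001]
contact_force: [0.2, 0.9, 0.6]
opening: 0.097
finger_force: 0.0
```

drive_tool(moves=[[[0,0,0],[0,0,0],0.0],[[0,0,0],[0,0,0],0.0],[[0,0,0],[0,0,0],0.0]], grip_force=20)

```text
time: 3.8
eef_pos: [0.5733, 0.0942, 0.0702]
tcp_rot: [-0.574, 0.819, -0.0, 0.0]
contact_force: [0.6, -0.8, 0.1]
opening: -0.0
finger_force: 0.0
```

```bash
python3 - <<'E'
from h import *
rel([.5725,.094,.069],160)
s=ctrl.get_state();print(s['time'],np.round(s['qpos'],3),s['opening'],s['contact_force'],s['finger_force'])
# per-row shift, CW by 5 deg about axis A from phi, in tool frame, yaw 160.16
for phi in(89,91,93):
  ph=np.radians(phi);r=.052
  d=r*np.array([np.cos(ph-np.radians(5))-np.cos(ph),np.sin(ph-np.radians(5))-np.sin(ph),0])
  R=Ro.from_quat(s['tcp_rot']).as_matrix();print(phi,np.round(R.T@d,5))
E
```

```text
pos [0.5733 0.0942 0.0702] yaw 159.99 tilt [ 0.001 -0.    -1.   ] shift tool [0.0004 0.0007 0.0012] turnz rad -0.0001
3.8 [-0.012  0.242  1.914  0.     0.984 -2.804] -0.0001486572258034483 [ 0.56988478 -0.77138106  0.14123624] 0.0
89 [-0.00129 -0.00435  0.     ]
91 [-0.00144 -0.0043   0.     ]
93 [-0.00159 -0.00425  0.     ]
```

The jaws shut without meeting the pin, so I'll look.

```bash
python3 - <<'E'
from h import *
c=cam('side');d=cam('top')
g=np.hstack([cv2.resize(x['image'][y:y+100,z:z+80,::-1],None,fx=5,fy=5) for x,y,z in((c,150,220),(d,160,225))])
cv2.imwrite('pics/s2.png',g)
A=[.5734,.0422]
print([ (proj(c,[.5733,.0942,z]),proj(d,[.5733,.0942,z])) for z in(.053,.08)])
E
```

```text
[((np.float64(254.17815512003472), np.float64(205.8141775241383)), (np.float64(248.95709364146765), np.float64(208.70989696259844))), ((np.float64(253.88602869327184), np.float64(197.6727550007754)), (np.float64(248.46134851265526), np.float64(207.20258407852336)))]
```

View pics/s2.png

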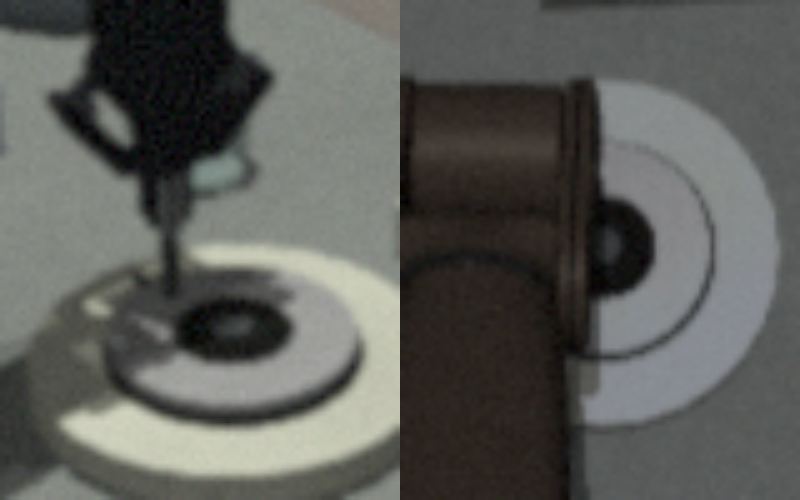

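```bash
python3 - <<'E'
from h import *
ims=[cam('side')['image'].astype(float) for _ in range(2)]
c=cam('side')
i=np.mean(ims,0)[150:220,225:285,::-1]
g=255*np.clip(i/110,0,1)**.5
cv2.imwrite('pics/s3.png',cv2.resize(g.astype(np.uint8),None,fx=8,fy=8,interpolation=cv2.INTER_CUBIC))
s=ctrl.get_state();print(s['time'],s['opening'],s['finger_force'],s['eef_pos'],s['contact_force'])
E
```

```text
4.05 0.0013651437851941685 0.0 [0.57294577 0.09412986 0.06963623] [-0.07428484 -0.08549947  0.63524048]
```

View pics/s3.png

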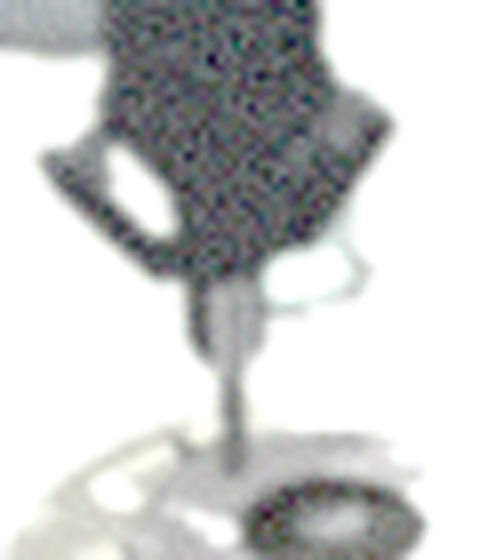

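The picture shows the shut jaws ending at about side row 195.6, just above the pin top (row 197.7). So the tips look about 17 mm higher than expected. I'll open, lower in small steps and track the tip rows numerically.

drive_tool(moves=[[[0,0,0],[0,0,0],0.04],[[0,0,0],[0,0,0],0.04],[[0,0,0],[0,0,0.004],0.04],[[0,0,0],[0,0,0.004],0.04],[[0,0,0],[0,0,0],0.04]])

```text
time: 4.68
eef_pos: [0.5725, 0.0941, 0.0609]
tcp_rot: [-0.574, 0.819, 0.0, -0.001]
contact_force: [1.1, -1.2, -0.2]
opening: 0.467
finger_force: 0.0
```

```bash
python3 - <<'E'
from h import *
c=cam('side');print(c['image'][180:214,236:274].mean(2).astype(int)//10)
s=ctrl.get_state();print(s['time'],s['opening'],s['eef_pos'],s['contact_force'])
R=Ro.from_quat(s['tcp_rot']).as_matrix()
for sg in(-1,1):
  for dz in(.01,-.02,-.035): p=s['eef_pos']+R@[0,sg*.02,0];p[2]-=dz;print(sg,dz,np.round(proj(c,p),1))
E
```

```text
[[ 6 10 13 ...  7 10 12]
 [ 4  8 12 ...  8 12 13]
 [ 2  7  9 ...  9 12 13]
 ...
 [10 13 14 ...  2  2  2]
 [ 8  9 11 ...  0  1  1]
 [ 7  8  8 ...  0  2  2]]
4.725 0.46647976095172256 [0.57265292 0.09415327 0.06115653] [ 0.72542391  0.18574713 -0.46130731]
-1 0.01 [260.6 205. ]
-1 -0.02 [260.4 196. ]
-1 -0.035 [260.3 191.4]
1 0.01 [247.4 207.9]
1 -0.02 [247.  198.9]
1 -0.035 [246.8 194.3]
```

```bash
python3 - <<'E'
from h import *
c=cam('side');i=c['image'][140:220,215:295,::-1].astype(float)
g=255*np.clip(i/130,0,1)**.6
cv2.imwrite('pics/s4.png',cv2.resize(g.astype(np.uint8),None,fx=7,fy=7,interpolation=cv2.INTER_CUBIC))
E
```

```text
(no output)
```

View pics/s4.png

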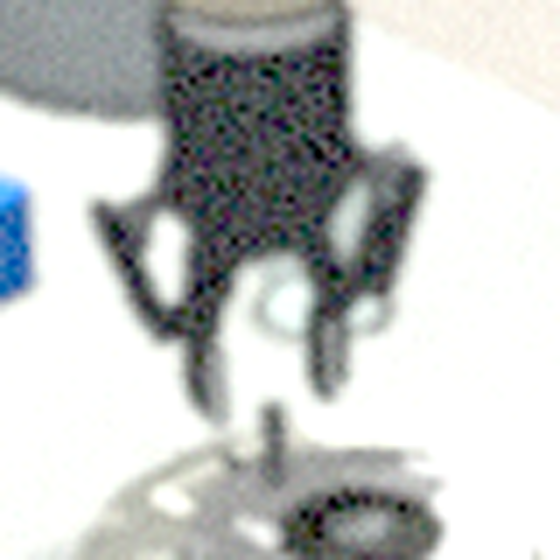

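The open fingertips are at side (245,199) and (262,196), about 20 mm above the reported TCP, with the pin top centred between them. I'll lower 12 mm, close and check that the pin is held.

drive_tool(moves=[[[0,0,0],[0,0,0.006],0.04],[[0,0,0],[0,0,0.006],0.04],[[0,0,0],[0,0,0],0.04]])

```text
time: 5.15
eef_pos: [0.5722, 0.0941, 0.0486]
tcp_rot: [-0.574, 0.819, 0.001, -0.001]
contact_force: [-0.0, 0.4, -0.2]
opening: 0.469
finger_force: 0.0
```

drive_tool(moves=[[[0,0,0],[0,0,0],0.02],[[0,0,0],[0,0,0],0.0],[[0,0,0],[0,0,0],0.0],[[0,0,0],[0,0,0],0.0]], grip_force=20)

```text
time: 5.65
eef_pos: [0.5733, 0.094, 0.0499]
tcp_rot: [-0.574, 0.819, -0.0, 0.0]
contact_force: [2.1, -0.4, 0.1]
opening: 0.128
finger_force: 19.5
```

The pin is held (opening 10.9 mm, 19.5 N). Now I turn clockwise, 4° per row and 20° per call.

drive_tool(moves=[[[0,0,0.0698],[-0.00118,-0.00343,0],0],[[0,0,0.0698],[-0.00118,-0.00343,0],0],[[0,0,0.0698],[-0.00118,-0.00343,0],0],[[0,0,0.0698],[-0.00118,-0.00343,0],0],[[0,0,0.0698],[-0.00118,-0.00343,0],0]])

```text
time: 6.28
eef_pos: [0.5909, 0.0916, 0.0499]
tcp_rot: [-0.422, 0.907, 0.0, 0.0]
contact_force: [-0.3, 1.0, 0.8]
opening: 0.124
finger_force: 19.6
```

drive_tool(moves=[[[0,0,0.0698],[-0.00118,-0.00343,0],0],[[0,0,0.0698],[-0.00118,-0.00343,0],0],[[0,0,0.0698],[-0.00118,-0.00343,0],0],[[0,0,0.0698],[-0.00118,-0.00343,0],0],[[0,0,0.0698],[-0.00118,-0.00343,0],0]])

```text
time: 6.9
eef_pos: [0.607, 0.0831, 0.0499]
tcp_rot: [-0.258, 0.966, 0.0, 0.001]
contact_force: [1.1, 1.6, 0.1]
opening: 0.128
finger_force: 19.6
```

drive_tool(moves=[[[0,0,0.0698],[-0.00118,-0.00343,0],0],[[0,0,0.0698],[-0.00118,-0.00343,0],0],[[0,0,0.0698],[-0.00118,-0.00343,0],0],[[0,0,0.0698],[-0.00118,-0.00343,0],0],[[0,0,0.0698],[-0.00118,-0.00343,0],0]])

```text
time: 7.52
eef_pos: [0.6193, 0.0697, 0.0499]
tcp_rot: [-0.086, 0.996, 0.001, 0.001]
contact_force: [2.6, 1.7, -2.0]
opening: 0.125
finger_force: 19.5
```

drive_tool(moves=[[[0,0,0.0698],[-0.00118,-0.00343,0],0],[[0,0,0.0698],[-0.00118,-0.00343,0],0],[[0,0,0.0698],[-0.00118,-0.00343,0],0],[[0,0,0.0698],[-0.00118,-0.00343,0],0],[[0,0,0.0698],[-0.00118,-0.00343,0],0]])

```text
time: 8.15
eef_pos: [0.626, 0.0537, 0.0499]
tcp_rot: [0.089, 0.996, 0.002, 0.001]
contact_force: [3.2, 8.1, -0.3]
opening: 0.125
finger_force: 19.7
```

drive_tool(moves=[[[0,0,0.0698],[-0.00118,-0.00343,0],0],[[0,0,0.0698],[-0.00118,-0.00343,0],0],[[0,0,0.0698],[-0.00118,-0.00343,0],0],[[0,0,0.0698],[-0.00118,-0.00343,0],0],[[0,0,0.0698],[-0.00118,-0.00343,0],0]])

```text
time: 8.78
eef_pos: [0.6269, 0.0374, 0.0499]
tcp_rot: [0.26, 0.966, 0.003, 0.002]
contact_force: [5.5, 8.2, -2.8]
opening: 0.123
finger_force: 19.6
```

drive_tool(moves=[[[0,0,0.0698],[-0.00118,-0.00343,0],0],[[0,0,0.0698],[-0.00118,-0.00343,0],0],[[0,0,0.0698],[-0.00118,-0.00343,0],0],[[0,0,0.0698],[-0.00118,-0.00343,0],0],[[0,0,0.0698],[-0.00118,-0.00343,0],0]])

```text
time: 9.4
eef_pos: [0.6213, 0.0176, 0.05]
tcp_rot: [0.424, 0.906, 0.002, 0.002]
contact_force: [5.4, 1.6, -3.1]
opening: 0.126
finger_force: 19.6
```

The drag rises between phi≈12° and -5° (about 7–9 N) and is low at 31° and -27°. I'll go back through the zone in 4° steps to find both edges.

drive_tool(moves=[[[0,0,-0.0698],[0.00142,0.00334,0],0],[[0,0,-0.0698],[0.00142,0.00334,0],0]])

```text
time: 9.65
eef_pos: [0.624, 0.0238, 0.05]
tcp_rot: [0.358, 0.934, 0.001, 0.002]
contact_force: [3.8, 0.5, -1.8]
opening: 0.124
finger_force: 19.6
```

drive_tool(moves=[[[0,0,-0.0698],[0.00142,0.00334,0],0]])

```text
time: 9.78
eef_pos: [0.6251, 0.0274, 0.0499]
tcp_rot: [0.325, 0.946, 0.001, 0.002]
contact_force: [4.3, 0.7, -2.3]
opening: 0.127
finger_force: 19.6
```

drive_tool(moves=[[[0,0,-0.0698],[0.00142,0.00334,0],0]])

```text
time: 9.9
eef_pos: [0.626, 0.031, 0.05]
tcp_rot: [0.292, 0.956, 0.001, 0.002]
contact_force: [4.5, 1.3, -1.1]
opening: 0.127
finger_force: 19.6
```

drive_tool(moves=[[[0,0,-0.0698],[0.00142,0.00334,0],0]])

```text
time: 10.02
eef_pos: [0.6267, 0.0346, 0.0499]
tcp_rot: [0.258, 0.966, 0.001, 0.002]
contact_force: [3.3, -0.0, -0.6]
opening: 0.121
finger_force: 19.7
```

drive_tool(moves=[[[0,0,-0.0698],[0.00142,0.00334,0],0]])

```text
time: 10.15
eef_pos: [0.6267, 0.0371, 0.05]
tcp_rot: [0.224, 0.975, -0.001, 0.001]
contact_force: [1.8, -6.9, -0.7]
opening: 0.125
finger_force: 19.8
```

drive_tool(moves=[[[0,0,-0.0698],[0.00142,0.00334,0],0]])

```text
time: 10.28
eef_pos: [0.6263, 0.0381, 0.0499]
tcp_rot: [0.189, 0.982, -0.003, 0.001]
contact_force: [0.4, -14.4, 1.1]
opening: 0.124
finger_force: 20.2
```

drive_tool(moves=[[[0,0,-0.0698],[0.00142,0.00334,0],0]])

```text
time: 10.4
eef_pos: [0.6262, 0.0399, 0.0499]
tcp_rot: [0.154, 0.988, -0.005, 0.001]
contact_force: [0.5, -14.6, -0.6]
opening: 0.125
finger_force: 20.2
```

drive_tool(moves=[[[0,0,-0.0698],[0.00142,0.00334,0],0]])

```text
time: 10.52
eef_pos: [0.6263, 0.0435, 0.0499]
tcp_rot: [0.12, 0.993, -0.004, 0.001]
contact_force: [-0.1, -13.7, 0.3]
opening: 0.123
finger_force: 20.0
```

drive_tool(moves=[[[0,0,-0.0698],[0.00142,0.00334,0],0]])

```text
time: 10.65
eef_pos: [0.626, 0.0476, 0.0499]
tcp_rot: [0.085, 0.996, -0.004, 0.001]
contact_force: [2.4, -11.6, -1.7]
opening: 0.124
finger_force: 19.9
```

drive_tool(moves=[[[0,0,-0.0698],[0.00142,0.00334,0],0]])

```text
time: 10.78
eef_pos: [0.6253, 0.0519, 0.0499]
tcp_rot: [0.051, 0.999, -0.003, 0.002]
contact_force: [3.4, -8.5, -0.8]
opening: 0.125
finger_force: 19.9
```

drive_tool(moves=[[[0,0,-0.0698],[0.00142,0.00334,0],0]])

```text
time: 10.9
eef_pos: [0.6239, 0.0571, 0.0499]
tcp_rot: [0.016, 1.0, -0.001, 0.001]
contact_force: [1.9, -3.2, -1.0]
opening: 0.123
finger_force: 20.0
```

drive_tool(moves=[[[0,0,-0.0698],[0.00142,0.00334,0],0]])

```text
time: 11.02
eef_pos: [0.6225, 0.061, 0.0499]
tcp_rot: [-0.019, 1.0, -0.001, 0.001]
contact_force: [1.9, -3.9, -0.3]
opening: 0.125
finger_force: 19.9
```

Counter-clockwise the drag jumps at phi≈-6° and dies out at ≈16–17°, so the middle is ≈5°. I'll re-enter clockwise in 4° steps to check the other edge.

drive_tool(moves=[[[0,0,-0.0698],[0.00142,0.00334,0],0]])

```text
time: 11.15
eef_pos: [0.621, 0.0644, 0.0499]
tcp_rot: [-0.054, 0.999, -0.001, 0.001]
contact_force: [2.5, -4.2, -0.8]
opening: 0.122
finger_force: 19.9
```

drive_tool(moves=[[[0,0,0.0698],[-0.00118,-0.00343,0],0]])

```text
time: 11.28
eef_pos: [0.6222, 0.0625, 0.0499]
tcp_rot: [-0.017, 1.0, -0.0, 0.001]
contact_force: [2.2, 0.7, -0.6]
opening: 0.129
finger_force: 20.0
```

drive_tool(moves=[[[0,0,0.0698],[-0.00118,-0.00343,0],0]])

```text
time: 11.4
eef_pos: [0.6235, 0.0591, 0.0499]
tcp_rot: [0.018, 1.0, -0.0, 0.001]
contact_force: [1.5, -1.1, -0.4]
opening: 0.129
finger_force: 20.0
```

drive_tool(moves=[[[0,0,0.0698],[-0.00118,-0.00343,0],0]])

```text
time: 11.52
eef_pos: [0.6246, 0.0556, 0.0499]
tcp_rot: [0.053, 0.999, 0.0, 0.001]
contact_force: [1.7, -0.2, -0.5]
opening: 0.122
finger_force: 20.0
```

drive_tool(moves=[[[0,0,0.0698],[-0.00118,-0.00343,0],0]])

```text
time: 11.65
eef_pos: [0.6248, 0.0538, 0.0499]
tcp_rot: [0.089, 0.996, 0.002, -0.0]
contact_force: [0.1, 9.8, 2.1]
opening: 0.126
finger_force: 20.3
```

drive_tool(moves=[[[0,0,0.0698],[-0.00118,-0.00343,0],0]])

```text
time: 11.78
eef_pos: [0.6248, 0.053, 0.0499]
tcp_rot: [0.124, 0.992, 0.004, -0.001]
contact_force: [-0.5, 14.5, 2.5]
opening: 0.128
finger_force: 20.5
```

```bash
python3 - <<'E'
from h import *
s=ctrl.get_state();d=s['eef_pos'][:2]-[.5734,.0422];print(s['time'],np.degrees(np.arctan2(d[1],d[0])),np.hypot(*d),s['contact_force'])
rel([.5734+.053*np.cos(np.radians(5.5)),.0422+.053*np.sin(np.radians(5.5)),.05],0)
E
```

```text
11.775 11.829904101915576 0.052519836077254134 [-0.49233282 14.54574187  2.51832426]
pos [0.6248 0.053  0.0499] yaw 75.76 tilt [-0.001  0.009 -1.   ] shift tool [-0.0027 -0.0052 -0.0002] turnz rad 1.3222
```

Clockwise entry is at ≈13.5° (y≈0.054) and counter-clockwise entry at ≈-6° (y≈0.0367), so the middle is y≈0.0455. I'll ease on to it.

drive_tool(moves=[[[0,0,0.0698],[-0.00118,-0.00343,0],0]])

```text
time: 11.9
eef_pos: [0.6252, 0.0502, 0.0499]
tcp_rot: [0.158, 0.987, 0.005, -0.001]
contact_force: [0.2, 13.8, 1.3]
opening: 0.129
finger_force: 20.4
```

drive_tool(moves=[[[0,0,0.035],[-0.0006,-0.0017,0],0]])

```text
time: 12.02
eef_pos: [0.6256, 0.0481, 0.0499]
tcp_rot: [0.175, 0.985, 0.004, -0.001]
contact_force: [1.3, 12.2, 0.6]
opening: 0.126
finger_force: 20.4
```

drive_tool(moves=[[[0,0,0],[0,0,0],0]])

```text
time: 12.15
eef_pos: [0.6257, 0.0477, 0.0499]
tcp_rot: [0.174, 0.985, 0.004, -0.001]
contact_force: [1.8, 12.1, 1.0]
opening: 0.129
finger_force: 20.3
```

drive_tool(moves=[[[0,0,0.035],[-0.0006,-0.0018,0],0],[[0,0,0],[0,0,0],0]])

```text
time: 12.4
eef_pos: [0.6259, 0.0454, 0.0499]
tcp_rot: [0.192, 0.981, 0.004, -0.0]
contact_force: [0.8, 10.7, 0.9]
opening: 0.128
finger_force: 20.3
```

drive_tool(moves=[[[0,0,0],[0.0006,0.0017,0],0],[[0,0,0],[0.0003,0.0009,0],0]])

```text
time: 12.65
eef_pos: [0.6259, 0.0455, 0.0499]
tcp_rot: [0.191, 0.982, 0.001, -0.0]
contact_force: [-0.3, 4.3, 1.4]
opening: 0.127
finger_force: 20.2
```

drive_tool(moves=[[[0,0,0],[0.0005,0.0013,0],0],[[0,0,0],[0,0,0],0.04],[[0,0,0],[0,0,0],0.04],[[0,0,0],[0,0,-0.01],0.04],[[0,0,0],[0,0,-0.03],0.04]])

```text
time: 13.28
eef_pos: [0.6243, 0.045, 0.0884]
tcp_rot: [0.191, 0.982, -0.0, -0.002]
contact_force: [-0.0, 0.0, 0.2]
opening: 0.47
finger_force: 0.0
```

drive_tool(moves=[[[0,0,0],[0,0,-0.05],0.04],[[0,0,0],[0,0,-0.04],0.04]])

```text
time: 13.52
eef_pos: [0.6264, 0.045, 0.1825]
tcp_rot: [0.191, 0.982, -0.0, 0.001]
contact_force: [0.8, 0.5, -0.4]
opening: 0.468
finger_force: 0.0
```

```bash
python3 - <<'E'
from h import *
d=cam('side');hsv=cv2.cvtColor(d['image'],cv2.COLOR_RGB2HSV)
m=((hsv[...,0]>10)&(hsv[...,0]<32)&(hsv[...,1]>110)).astype(np.uint8);m[:175]=0;m[205:]=0;m[:,:198]=0;m[:,220:]=0
n,l,s,ce=cv2.connectedComponentsWithStats(m);print(s[1:],ce[1:])
for X in([.5524,.2905],[.5495,.293],[.555,.288]):print(X,proj(d,[*X,0]),proj(d,[*X,.05]))
c=cam('top')
for X in([.5524,.2905],[.5495,.293]):print(proj(c,[*X,.05]),proj(c,[*X,0]))
rel([.55,.29,.17],63)
E
```

```text
[[204 182   8  17  88]] [[207.17045455 190.31818182]]
[0.5524, 0.2905] (np.float64(208.47938448979454), np.float64(197.81808603087742)) (np.float64(207.17809682311602), np.float64(183.81125474277687))
[0.5495, 0.293] (np.float64(207.23868238842073), np.float64(197.8431839572947)) (np.float64(205.915486379409), np.float64(183.83587381668025))
[0.555, 0.288] (np.float64(209.64124557630845), np.float64(197.8276059880081)) (np.float64(208.36033765624126), np.float64(183.82034057479223))
(np.float64(187.73689432613713), np.float64(215.13565121968492)) (np.float64(190.44656261690028), np.float64(217.6097056515845))
(np.float64(186.92636967923636), np.float64(216.02550545991392)) (np.float64(189.66115566756952), np.float64(218.47368520628848))
pos [0.6296 0.0448 0.1875] yaw 68.0 tilt [ 0.013 -0.002 -1.   ] shift tool [0.1659 0.1975 0.0161] turnz rad 0.0873
```

```bash
python3 - <<'E'
from h import *
rel([.5524,.2905,.12],68)
E
```

```text
pos [0.6296 0.0448 0.1875] yaw 68.0 tilt [ 0.013 -0.002 -1.   ] shift tool [0.1645 0.1987 0.0662] turnz rad -0.0
```

drive_tool(moves=[[[0,0,0],[0.033,0.04,0.005],0.034],[[0,0,0],[0.033,0.04,0.005],0.034],[[0,0,0],[0.033,0.04,0.01],0.034],[[0,0,0],[0.033,0.04,0.02],0.034],[[0,0,0],[0.032,0.039,0.02],0.034]])

```text
time: 14.25
eef_pos: [0.5475, 0.2925, 0.1189]
tcp_rot: [0.191, 0.982, -0.0, 0.0]
contact_force: [1.1, -0.2, 0.4]
opening: 0.398
finger_force: 0.0
```

drive_tool(moves=[[[0,0,0],[0,0,0],0.034],[[0,0,0],[0,0,0],0.034]])

```text
time: 14.5
eef_pos: [0.5484, 0.2909, 0.1195]
tcp_rot: [0.191, 0.982, -0.0, 0.0]
contact_force: [0.9, -0.8, 0.7]
opening: 0.401
finger_force: 0.0
```

```bash
python3 - <<'E'
from h import *
rel([.5524,.2905,.05],68)
c=cam('side');i=c['image'][120:220,160:280,::-1].astype(float)
g=255*np.clip(i/150,0,1)**.6
cv2.imwrite('pics/s5.png',cv2.resize(g.astype(np.uint8),None,fx=6,fy=6,interpolation=cv2.INTER_CUBIC))
E
```

```text
pos [0.5484 0.2909 0.1195] yaw 68.03 tilt [-0.    -0.001 -1.   ] shift tool [-0.0038  0.0012  0.0695] turnz rad 0.0005
```

View pics/s5.png

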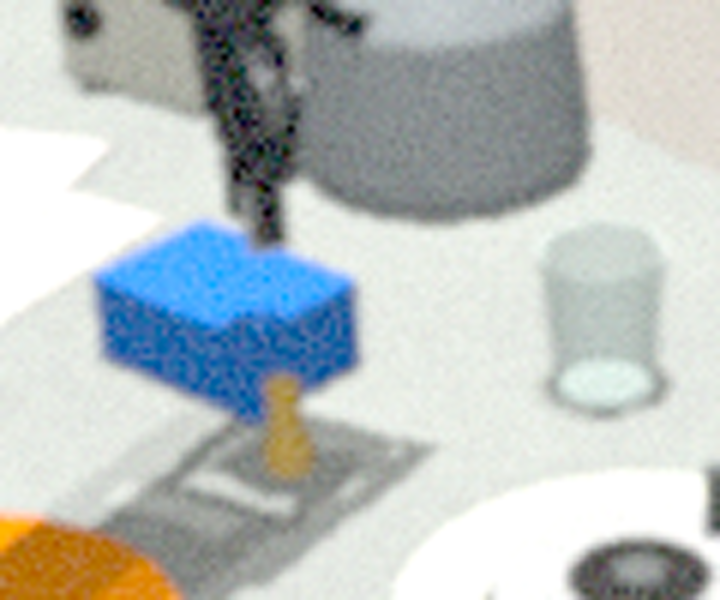

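The side view shows the jaws above the marker, with the marker stem at crop (283,390) and the fingertips at (265,240). I'll correct 4 mm and descend.

drive_tool(moves=[[[0,0,0],[-0.0038,0.0012,0.03],0.034],[[0,0,0],[0,0,0.03],0.034],[[0,0,0],[0,0,0.02],0.034],[[0,0,0],[0,0,0.01],0.034],[[0,0,0],[0,0,0.008],0.034]])

```text
time: 15.18
eef_pos: [0.5531, 0.2908, 0.022]
tcp_rot: [0.191, 0.982, 0.0, 0.001]
contact_force: [0.6, 0.2, 0.1]
opening: 0.394
finger_force: 0.0
```

drive_tool(moves=[[[0,0,0],[0,0,0.004],0.034],[[0,0,0],[0,0,0.004],0.034],[[0,0,0],[0,0,0],0.034]])

```text
time: 15.55
eef_pos: [0.5523, 0.2911, 0.0137]
tcp_rot: [0.191, 0.982, 0.0, 0.0]
contact_force: [0.6, 0.2, 0.1]
opening: 0.398
finger_force: 0.0
```

```bash
python3 - <<'E'
from h import *
rel([.5524,.2905,.012],68)
c=cam('side');i=c['image'][150:210,180:240,::-1].astype(float)
g=255*np.clip(i/150,0,1)**.6
cv2.imwrite('pics/s6.png',cv2.resize(g.astype(np.uint8),None,fx=8,fy=8,interpolation=cv2.INTER_CUBIC))
E
```

```text
pos [0.5523 0.2911 0.0137] yaw 68.02 tilt [ 0.  0. -1.] shift tool [-0.0003 -0.0005  0.0017] turnz rad 0.0003
```

View pics/s6.png

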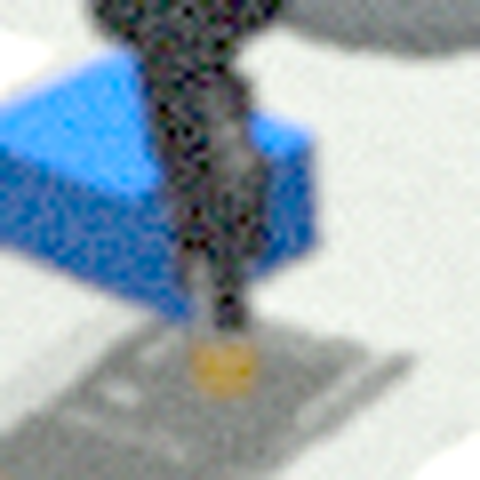

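The front finger covers the stem and the foot is visible below it at crop (225,370). I'll close and lift slightly.

drive_tool(moves=[[[0,0,0],[0,0,0],0.02],[[0,0,0],[0,0,0],0.0],[[0,0,0],[0,0,0],0.0],[[0,0,0],[0,0,0],0.0]], grip_force=30)

```text
time: 16.1
eef_pos: [0.5526, 0.2911, 0.014]
tcp_rot: [0.191, 0.982, 0.0, 0.0]
contact_force: [1.2, -0.4, -0.0]
opening: 0.188
finger_force: 29.9
```

drive_tool(moves=[[[0,0,0],[0,0,-0.01],0.0],[[0,0,0],[0,0,-0.03],0.0],[[0,0,0],[0,0,-0.05],0.0],[[0,0,0],[0,0,-0.03],0.0],[[0,0,0],[0,0,0],0.0]])

```text
time: 16.73
eef_pos: [0.5543, 0.2917, 0.1374]
tcp_rot: [0.191, 0.982, 0.002, 0.003]
contact_force: [-0.2, 0.5, -0.7]
opening: 0.187
finger_force: 29.8
```

```bash
python3 - <<'E'
from h import *
s=ctrl.get_state();print(s['opening']*85.4,s['finger_force'],s['time'])
rel([.672,.0476,.17],68)
d=cam('side');hsv=cv2.cvtColor(d['image'],cv2.COLOR_RGB2HSV)
m=((hsv[...,0]>10)&(hsv[...,0]<32)&(hsv[...,1]>110)).astype(np.uint8);m[:120]=0;m[205:]=0;m[:,:190]=0;m[:,225:]=0
n,l,st,ce=cv2.connectedComponentsWithStats(m);print(st[1:],ce[1:])
p=s['eef_pos'];print(proj(d,[p[0],p[1],p[2]-.0137]))
# turntable: pin and pointer, top & side
c=cam('top');im=c['image'].astype(int)
A=np.array([.5734,.0422])
for a in(-4,0,4,8):
    u=np.array([np.cos(np.radians(a)),np.sin(np.radians(a))]);print(a,np.round(proj(c,[*(A+.052*u),.08]),1),np.round(proj(c,[*(A+.081*u),.036]),1),'side',np.round(proj(d,[*(A+.052*u),.08]),1),np.round(proj(d,[*(A+.081*u),.036]),1))
print(im[180:202,256:274].mean(2).astype(int))
print(d['image'][185:212,280:306].mean(2).astype(int))
np.set_printoptions(linewidth=200)
E
```

```text
15.963792441380548 29.78989988565445 16.725
pos [0.5543 0.2917 0.1374] yaw 68.01 tilt [ 0.007  0.002 -1.   ] shift tool [-0.2007 -0.1821 -0.0323] turnz rad 0.0001
[[214 123   1   1   1]
 [200 124   1   1   1]
 [207 141   1   1   1]
 [205 144   1   1   1]
 [202 155   7   8  39]] [[214.         123.        ]
 [200.         124.        ]
 [207.         141.        ]
 [205.         144.        ]
 [205.         158.66666667]]
(np.float64(205.47190356426944), np.float64(161.8903611830175))
-4 [266.2 191.2] [267.2 185.4] side [281.  198.7] [288.9 208.4]
0 [265.  191.1] [265.4 185.3] side [280.2 198.1] [287.6 207.6]
4 [263.9 191.2] [263.7 185.4] side [279.3 197.7] [286.2 206.8]
8 [262.8 191.3] [262.  185.5] side [278.3 197.2] [284.7 206.1]
[[140 137 140 139 140 142 142 142 139 141 142 140 141 139 138 142 141 141]
 [140 142 140 141 140 138 142 141 142 140 140 141 138 141 140 142 140 142]
 [143 142 139 140 142 142 142 139 138 142 142 141 142 139 140 139 141 143]
 [140 142 140 138 141 140 141 132 124 137 142 140 141 142 139 140 143 140]
 [140 143 139 139 141 142 139 107  95 130 141 141 141 143 
[... 3536 characters left out ...]
63 151 140
  130 128 129 130 130 123 124 119]
 [ 62 117 141 139 115  97 111 141 174 187 188 187 189 190 191 178 172 161
  147 135 132 125 133 128 133 122]
 [ 60 108 139 138 127 125 142 166 178 187 187 187 185 188 187 186 188 177
  167 152 137 137 133 127 127 132]
 [ 69 120 143 151 148 148 149 164 182 186 189 190 185 185 191 188 186 185
  182 170 162 147 135 131 127 127]
 [114 129 152 153 154 153 149 156 178 181 189 189 188 186 188 190 187 191
  186 183 181 164 147 137 129 129]
 [142 149 151 150 150 150 148 152 162 178 180 182 184 189 190 188 189 187
  183 187 187 181 163 143 132 129]
 [152 154 154 153 151 152 152 149 155 162 180 181 187 185 187 183 185 184
  185 186 187 186 177 165 142 132]]
```

The pin and pointer stand at phi≈4° in both views, so the mark is at (0.672, 0.049). The marker is held at a 16 mm opening. I'll carry it over.

drive_tool(moves=[[[0,0,0],[-0.02,-0.018,0],0.0],[[0,0,0],[-0.045,-0.041,0],0.0],[[0,0,0],[-0.045,-0.041,0],0.0],[[0,0,0],[-0.045,-0.041,0],0.0],[[0,0,0],[-0.045,-0.0396,0],0.0]])

```text
time: 17.45
eef_pos: [0.6689, 0.0469, 0.1302]
tcp_rot: [0.191, 0.982, -0.0, -0.003]
contact_force: [1.0, 0.2, -0.8]
opening: 0.184
finger_force: 29.8
```

drive_tool(moves=[[[0,0,0],[0,0,0],0.0],[[0,0,0],[0,0,0.03],0.0],[[0,0,0],[0,0,0.015],0.0],[[0,0,0],[0,0,0],0.0],[[0,0,0],[0,0,0],0.0]])

```text
time: 18.08
eef_pos: [0.6703, 0.0493, 0.089]
tcp_rot: [0.19, 0.982, 0.0, 0.0]
contact_force: [0.5, -0.1, -1.1]
opening: 0.187
finger_force: 29.8
```

```bash
python3 - <<'E'
from h import *
s=ctrl.get_state();print(s['opening']*85.4,s['time'],s['contact_force'])
rel([.6722,.0491,.044],68)
d=cam('side');hsv=cv2.cvtColor(d['image'],cv2.COLOR_RGB2HSV)
m=((hsv[...,0]>10)&(hsv[...,0]<32)&(hsv[...,1]>110)).astype(np.uint8);m[:140]=0;m[215:]=0;m[:,:260]=0;m[:,325:]=0
m=cv2.morphologyEx(m,cv2.MORPH_OPEN,np.ones((2,2)))
n,l,st,ce=cv2.connectedComponentsWithStats(m);print(st[1:],ce[1:])
p=s['eef_pos'];print(proj(d,[p[0],p[1],p[2]-.014]),proj(d,[p[0],p[1],p[2]+.001]))
E
```

```text
15.992999774250388 18.075 [ 0.50840245 -0.08144919 -1.06643086]
pos [0.6703 0.0493 0.089 ] yaw 68.05 tilt [ 0.001 -0.    -1.   ] shift tool [-0.0018  0.0006  0.045 ] turnz rad 0.0009
[[288 188   7   7  42]] [[290.66666667 191.11904762]]
(np.float64(290.0396893002988), np.float64(193.0558356519282)) (np.float64(290.082488127816), np.float64(188.52804887864062))
```

drive_tool(moves=[[[0,0,0],[-0.001,0.0004,0.02],0.0],[[0,0,0],[0,0,0.013],0.0],[[0,0,0],[0,0,0.007],0.0],[[0,0,0],[0,0,0.002],0.0],[[0,0,0],[0,0,0],0.0]])

```text
time: 18.75
eef_pos: [0.6713, 0.0486, 0.0467]
tcp_rot: [0.191, 0.982, -0.0, 0.0]
contact_force: [0.1, 0.2, -1.2]
opening: 0.185
finger_force: 29.8
```

drive_tool(moves=[[[0,0,0],[0,0,0.001],0.0],[[0,0,0],[0,0,0],0.0]])

```text
time: 19.0
eef_pos: [0.6714, 0.0486, 0.046]
tcp_rot: [0.191, 0.982, 0.0, 0.0]
contact_force: [0.7, 0.1, -1.1]
opening: 0.186
finger_force: 29.8
```

drive_tool(moves=[[[0,0,0],[0,0,0.001],0.0],[[0,0,0],[0,0,0],0.0]])

```text
time: 19.25
eef_pos: [0.6711, 0.0486, 0.0446]
tcp_rot: [0.191, 0.982, -0.0, -0.0]
contact_force: [-1.1, -0.2, -0.7]
opening: 0.189
finger_force: 29.8
```

drive_tool(moves=[[[0,0,0],[0,0,0.001],0.0],[[0,0,0],[0,0,0],0.0]])

```text
time: 19.5
eef_pos: [0.6714, 0.0486, 0.044]
tcp_rot: [0.191, 0.982, -0.0, 0.0]
contact_force: [0.0, 0.4, 1.3]
opening: 0.187
finger_force: 30.0
```

drive_tool(moves=[[[0,0,0],[0,0,0.001],0.0],[[0,0,0],[0,0,0],0.0]])

```text
time: 19.75
eef_pos: [0.6717, 0.0486, 0.0439]
tcp_rot: [0.191, 0.982, -0.0, 0.0]
contact_force: [-2.3, 0.7, 5.0]
opening: 0.183
finger_force: 30.3
```

It makes contact at the expected height (5 N). Now I release gently and rise.

drive_tool(moves=[[[0,0,0],[0,0,-0.0005],0.0],[[0,0,0],[0,0,0],0.034],[[0,0,0],[0,0,0],0.034],[[0,0,0],[0,0,0],0.034],[[0,0,0],[0,0,-0.01],0.034]])

```text
time: 20.38
eef_pos: [0.6702, 0.0487, 0.052]
tcp_rot: [0.191, 0.982, -0.0, -0.001]
contact_force: [-0.1, 0.1, 0.1]
opening: 0.397
finger_force: 0.0
```

drive_tool(moves=[[[0,0,0],[0,0,-0.02],0.034],[[0,0,0],[0,0,-0.04],0.034],[[0,0,0],[0,0,-0.05],0.034],[[0,0,0],[0.05,0.03,-0.03],0.034],[[0,0,0],[0.05,0.03,0],0.034]])

```text
time: 21.0
eef_pos: [0.6048, 0.1402, 0.1983]
tcp_rot: [0.192, 0.981, 0.001, 0.005]
contact_force: [0.2, 0.5, -0.4]
opening: 0.399
finger_force: 0.0
```

drive_tool(moves=[[[0,0,0],[0.04,0.045,0],0.034],[[0,0,0],[0.04,0.045,0],0.034],[[0,0,0],[0.04,0.045,0],0.034],[[0,0,0],[0,0,0],0.034]])

```text
time: 21.5
eef_pos: [0.5404, 0.3134, 0.1939]
tcp_rot: [0.188, 0.982, 0.001, 0.001]
contact_force: [-0.1, -0.3, 1.1]
opening: 0.397
finger_force: 0.0
```

```bash
python3 - <<'E'
from h import *
s=ctrl.get_state();print(s['time'],s['eef_pos'],s['contact_force'])
c=cam('top');d=cam('side')
g=np.hstack([cv2.resize(x['image'][y:y+80,z:z+80,::-1],None,fx=5,fy=5,interpolation=cv2.INTER_CUBIC) for x,y,z in((c,170,225),(d,170,230))])
cv2.imwrite('pics/end.png',g)
for x in(c,d):
    hsv=cv2.cvtColor(x['image'],cv2.COLOR_RGB2HSV)
    m=((hsv[...,0]>10)&(hsv[...,0]<32)&(hsv[...,1]>110)).astype(np.uint8);m[:165]=0;m[235:]=0;m[:,:235]=0;m[:,315:]=0
    m=cv2.morphologyEx(m,cv2.MORPH_OPEN,np.ones((2,2)))
    n,l,st,ce=cv2.connectedComponentsWithStats(m);print(st[1:],ce[1:])
    print([np.round(proj(x,[.6722,.0491,z]),1) for z in(.03,.055,.08)])
E
```

```text
21.5 [0.54044989 0.31344556 0.19388708] [-0.10466402 -0.32502367  1.1195129 ]
[[262 176   6   9  41]] [[264.24390244 179.97560976]]
[array([263.4, 180.4]), array([263.2, 178.6]), array([263. , 176.8])]
[[288 191   7  18  88]] [[290.875      199.90909091]]
[array([290.4, 206.1]), array([290.5, 198.8]), array([290.6, 191.4])]
```

View pics/end.png

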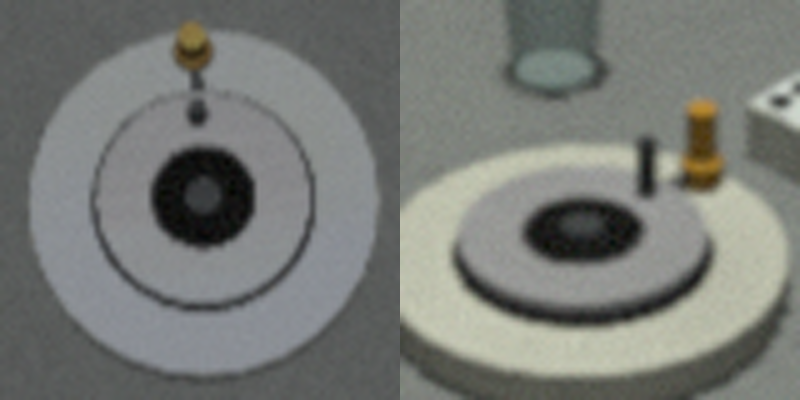

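The marker stands upright on the rim at top crop (193,45), in line with the pin (197,112) and the pointer (197,78). The arm is clear, so I'm handing in.

```bash
python3 -c "
from plant import ctrl
print(ctrl.sign_off())"
```

```text
the job is handed in; nothing more can be done
None
```

I left the plate at the middle of the drag zone I felt (pin about 4° left of straight ahead from the robot), let go, stood the brass marker upright on the rim in front of the pointer, and handed in at about 22 s; the sign-off returned no verdict.

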